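# Reverse a row of soldered brass pieces into the tray

### The arm

A 7-joint arm with a two-finger parallel gripper is mounted at the origin on the work surface; the furniture and walls round the work are solid. World frame = base frame: x ahead of the robot, y to its left, z up, the work surface at z = 0. Lengths are in m, angles in rad, forces in N, time in s.
With the tool pointing down it reaches from about 0.425 to 0.825 m from the base axis. Payload 3.6 kg.
Tool frame: the origin (TCP) lies midway between the tips of the shut fingers; the grasp point (between the pads) lies behind it (env.pinch_z is the z of the grasp point in the tool frame, in m); z points along the fingers, x is the direction in which the jaws open and shut, and the axes are right-handed (so a half turn about z gives the same grasp; the last joint's range is limited). The gripper opens to 85 mm and grips with 20 to 120 N. Pads are 22 mm wide; open, the fingers measure 114 mm over their backs; the gripper's body (76 mm by 85 mm) begins 54 mm behind the grasp point. The pads swing forward as they close: fully open they stand 13 mm farther back than shut.
Start: joints at [-1.204, 0.615, -0.013, 1.423, 0.008, 1.103, -0.04], TCP at [0.249, 0.6, 0.231] pointing down, gripper open.
Joint ranges: [-3.12, 3.12], [-0.3, 2.06], [-1.34, 1.32], [0.26, 2.42], [-1.36, 4.5], [0.01, 1.98], [-2.84, 2.84]. Speed limits (rad/s): [2.79, 2.79, 3.14, 3.14, 3.14, 3.14, 3.14].

### API

Orientations are given as a unit quaternion [x, y, z, w].
In Python, from station import env gives the robot as it stands.
- The arm moves only by the tool send_rows, never from a script. Its argument "series" is text: rows parted by semicolons, each of 7 numbers parted by spaces: the turn, a rotation vector about the tool's x, y, z in rad, then the shift along the tool's x, y, z in mm, then the opening, from 0 (shut) to 1 (fully open). In form: rx ry rz x y z grip; .... A call has 1 to 10 rows; each row is the pose to reach, as a shift and turn from the pose commanded when the call began, along the tool's axes at that moment; what a row does not reach only later rows make up. A row lasts 1/10 s, in which the tool goes at most 50 mm and 8.59 degrees, less where a joint would pass 70% of its speed; a pose out of reach is approached as far as the arm can. A call with a gripper value outside its range is refused whole. The fingers move at their own pace and stop on an object; "force" is the grip in N (left out, the last holds). Time passes only in rows, so rows that repeat a pose let the fingers close. It gives the time, the measured TCP pose, the force and the opening at its end, in the units of the state.
- env.observe(): the state, without advancing time (a new reading comes with each control period).
- env.capture(name): name is "scene" or "top" or "wrist"; returns (picture, depth): 384x512x3 uint8, red, green, blue; 384x512 float32, m along the optical axis (not along the pixel's ray), 0 where there is no reading.
- env.camera_model(name): a dict with "K" (3x3 intrinsics, pixels), "camera_from_world" (4x4, takes a point from world to camera coordinates); the wrist camera has in their place "mount" (4x4, takes a point from camera to tool coordinates, whose origin is the TCP and whose axes are the tool frame's). Camera axes: x right, y down, z forward; pixel columns grow to the right and rows downward; lengths in m; the calibration is good to about 2 mm. The wrist camera is an equidistant fisheye: a pixel r from the principal point sees the ray r / f radians off the axis. A picture is of the moment at which its call begins: read the wrist's pose just before it. camera_model takes no time and is no camera call.
- env.sign_off(): hands the job in, once; it reports no verdict.
The state is a dict: "clock": time; "joint_pos": joint angles; "qvel": joint speeds; "tau": joint torques, N m; "position": TCP position; "eef_rot": TCP orientation; "wrist_force": force on the tool from outside, world axes, zero at the start; "ft_torque": the same for the moment, N m; "grip_width": finger opening in m.
Only numpy, scipy, OpenCV 4.12 (cv2) and the standard library are available. Lean on these libraries where they do the work, as an engineer would, in place of code of your own. Each camera call takes 0.05 s, during which the arm holds its last target.

### The job

Four brass pieces have cooled in a row on the steel cooling rack. Move them all into the wooden tray in the reverse order: the piece nearest the rack's handle goes into the pocket farthest from the tray's knob, the next one into the next pocket, and so on, until the piece farthest from the handle stands in the pocket beside the knob. Each stands upright on the tray's floor, alone in its own pocket, and is let go.

Things in the scene. Friction and masses are not known exactly. Their poses are not given: they have to be found in the camera images.
- cooling_rack: dark steel rack 90 x 262 mm, fixed; top 12 mm up, edges to 17 mm; low U-shaped handle at its +y end. Origin: centre of underside, z up. Four tiles in a row at y = -96, -32, 32, 96 mm, each with a brass piece. A torch in a stand leans between rack and tray, over x 0.18 to 0.57, y -0.07 to 0.1 m; its tip is 0.41 m high at x 0.2, y 0.08: swing across with the tool about 0.35 m up, forearm over it.
- tray: wooden tray 86 x 268 mm, fixed, empty at the start; brass knob (22 mm wide, top 29 mm up) at its +y end. Origin: centre of underside, z up. Floor 10 mm above origin. Four pockets in a row, middles at x = 0, y = -96, -32, 32, 96 mm, each 58 mm along y between dividers standing to 24 mm above the origin and 70 mm along x between low lips (to 15 mm).
- cup: round cup: a plain open brass cylinder, 40 mm across, 45 mm tall, wall 3 mm, about 0.12 kg. Origin: centre of underside, z up. Starts upright on a tile, its y roughly along the row: fingers have room on its +x and -x sides.
- box: square cup: an open brass box, 38 x 38 mm, 45 mm tall, wall 3 mm, about 0.12 kg. Origin: centre of underside, z up. Starts upright on a tile, its y roughly along the row: fingers have room on its +x and -x sides.
- oblong: oblong cup: an open brass box, 26 mm along its own x, 44 mm along its own y, 45 mm tall, wall 3 mm, about 0.12 kg. Origin: centre of underside, z up. Starts upright on a tile, its y roughly along the row: fingers have room on its +x and -x sides.
- candle: candle holder: brass, a round foot 42 mm across and 4 mm thick, narrowing to a 14 mm stem between 10 and 18 mm up, then a solid head 26 mm across from 24 to 45 mm up (grip the head), a dark round spot on its top, about 0.12 kg. Origin: centre of underside, z up. Starts upright on a tile, its y roughly along the row: fingers have room on its +x and -x sides.
- tile_cup: flat white ceramic tile 50 x 50 x 6 mm, fixed on the cooling rack, the one on which the round cup stands at the start; origin: centre of its underside (12 mm above the rack's origin). The four tiles look alike and never move, so they show where in the row each piece stood.
- tile_box: flat white ceramic tile 50 x 50 x 6 mm, fixed on the cooling rack, the one on which the square cup stands at the start; origin: centre of its underside (12 mm above the rack's origin). The four tiles look alike and never move, so they show where in the row each piece stood.
- tile_oblong: flat white ceramic tile 50 x 50 x 6 mm, fixed on the cooling rack, the one on which the oblong cup stands at the start; origin: centre of its underside (12 mm above the rack's origin). The four tiles look alike and never move, so they show where in the row each piece stood.
- tile_candle: flat white ceramic tile 50 x 50 x 6 mm, fixed on the cooling rack, the one on which the candle holder stands at the start; origin: centre of its underside (12 mm above the rack's origin). The four tiles look alike and never move, so they show where in the row each piece stood.
Not all that is in view belongs to the job. What is shaped like the oblong but orange is not meant. Leave any green look-alike of the cup alone.

How it is judged:
By the outcome, as a careful person would: the job done as asked, in the order asked, and still so for the second after the job is handed in, with the robot touching nothing.
It also fails if it takes over 128 s, if anything falls off the work surface, if the arm or the gripper's body presses on something with over 40 N, if the wrist force passes 120 N, or if a joint passes its speed limit or range.

## Working session

There is one attempt and no reset: what is moved stays moved. The work goes in short steps, Python scripts to look and compute and a tool call to move; the robot and the scene stay as the last step left them, time stands still between calls to the robot, and variables do not carry over. Pictures are saved under pics/ and viewed, and the job is handed in when it is done.

Besides the shell and the picture viewer there is one more tool, called after "Request:" by a JSON object that holds its "fn" and its "kwargs". send_rows: Moves the arm, as the interface text tells. Its arguments: {"type":"object","properties":{"series":{"type":"string"},"force":{"type":"number"}},"required":["series"]}

```bash
ls; mkdir -p pics; python3 - <<'E'
from station import env
import cv2,numpy as np
print(env.observe()); print(env.pinch_z)
for n in ["scene","top","wrist"]:
    p,d=env.capture(n); cv2.imwrite(f"pics/{n}0.png",p[:,:,::-1]); np.savez(f"{n}0.npz",p=p,d=d)
    print(n,env.camera_model(n))
E
```

```text
pics
{'clock': 0.0, 'joint_pos': array([-1.20450851,  0.61592395, -0.01263341,  1.42496087,  0.0081173 ,
        1.10339138, -0.04043624]), 'qvel': array([-3.46781052e-04,  2.25486820e-05,  5.08632856e-05, -6.74926865e-04,
       -6.67162883e-04,  1.88156658e-04,  1.69728129e-03]), 'tau': array([-1.75529181e-04, -4.69225287e+01,  2.59052496e-01, -1.71032506e+01,
        9.93593945e-03,  9.69500077e-03,  7.05288798e-06]), 'position': array([0.24848271, 0.59977359, 0.23011451]), 'eef_rot': array([ 8.31478965e-01,  5.55554676e-01, -1.08200040e-03,  7.50051794e-04]), 'wrist_force': array([ 0.05135196, -0.33279467, -0.29672084]), 'ft_torque': array([-0.02754478,  0.00272919,  0.00759732]), 'grip_width': 0.08527746998744515}
-0.0187
scene {'K': array([[354.51885916,   0.        , 253.81641541],
       [  0.        , 354.51885916, 194.16674737],
       [  0.        ,   0.        ,   1.        ]]), 'camera_from_world': array([[-0.73998607,  0.67261525, -0.00305541,  0.24891116],
       [ 0.44907148,  0.49065957, -0.74671815, -0.18234138],
       [-0.50075485, -0.55393313, -0.66513357,  1.275
[... 320 characters left out ...]
     [-0.99239772,  0.00261855, -0.12304431,  0.40082162],
       [ 0.12303535, -0.00334329, -0.99239666,  1.64346807],
       [ 0.        ,  0.        ,  0.        ,  1.        ]])}
wrist {'K': array([[297.31863964,   0.        , 251.54188194],
       [  0.        , 297.31863964, 187.74358767],
       [  0.        ,   0.        ,   1.        ]]), 'mount': array([[ 9.99999739e-01, -7.21557803e-04, -2.81768294e-05,
        -9.12850390e-04],
       [ 6.97565443e-04,  9.55190526e-01,  2.95990830e-01,
        -7.55852862e-02],
       [-1.86660253e-04, -2.95990773e-01,  9.55190781e-01,
        -1.43832007e-01],
       [ 0.00000000e+00,  0.00000000e+00,  0.00000000e+00,
         1.00000000e+00]])}
```

View pics/scene0.png

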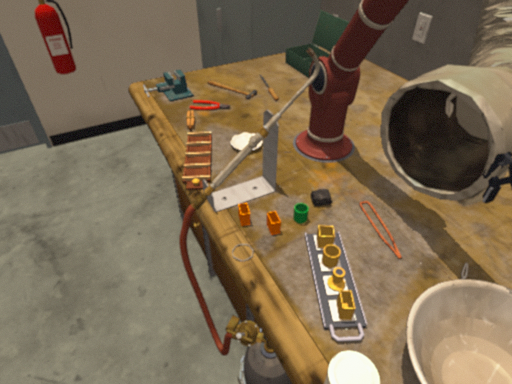

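View pics/top0.png

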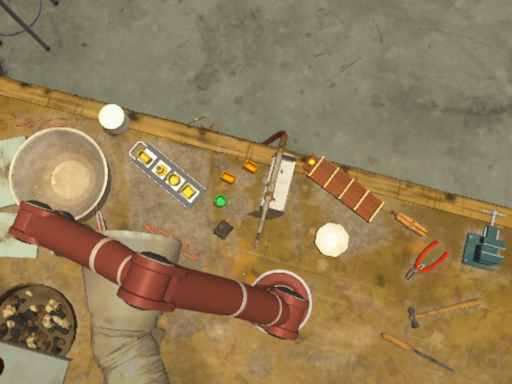

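View pics/wrist0.png

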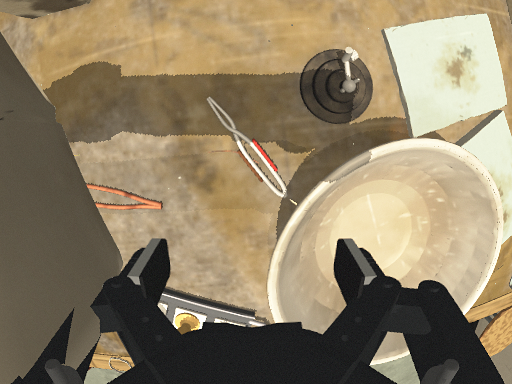

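Scene view: rack at about (335,285) with its handle at (346,330). The row from the handle is rectangular piece (346,303), candle (338,280), round cup (331,255), square piece (326,235). The orange oblong look-alikes are at (245,214) and (275,222), the green cup at (301,213). The tray is at (197,160) with its knob at (196,183). I'll enlarge.

```bash
cat > h.py <<'E'
import numpy as np,cv2
from station import env
def ray(n,u,v):
    m=env.camera_model(n);K=m["K"];T=np.linalg.inv(m["camera_from_world"])
    d=T[:3,:3]@np.array([(u-K[0,2])/K[0,0],(v-K[1,2])/K[1,1],1.]);return T[:3,3],d
def onz(n,u,v,z):
    o,d=ray(n,u,v);return o+d*(z-o[2])/d[2]
def proj(n,p):
    m=env.camera_model(n);q=(m["camera_from_world"]@np.append(p,1))[:3];q=m["K"]@q;return q[:2]/q[2]
E
python3 - <<'E'
import numpy as np,cv2
p=np.load("top0.npz")["p"][:,:,::-1];s=np.load("scene0.npz")["p"][:,:,::-1]
a=cv2.resize(p[130:230,110:230],None,fx=6,fy=6,interpolation=cv2.INTER_CUBIC);cv2.imwrite("pics/crop_rack.png",a[:600])
cv2.imwrite("pics/crop_tray.png",cv2.resize(p[145:235,290:400],None,fx=6,fy=6,interpolation=cv2.INTER_CUBIC))
cv2.imwrite("pics/crop_sc.png",cv2.resize(s[215:345,280:390],None,fx=4.5,fy=4.5,interpolation=cv2.INTER_CUBIC))
cv2.imwrite("pics/crop_sct.png",cv2.resize(s[120:220,150:290],None,fx=5,fy=5,interpolation=cv2.INTER_CUBIC))
E
```

```text
(no output)
```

View pics/crop_rack.png

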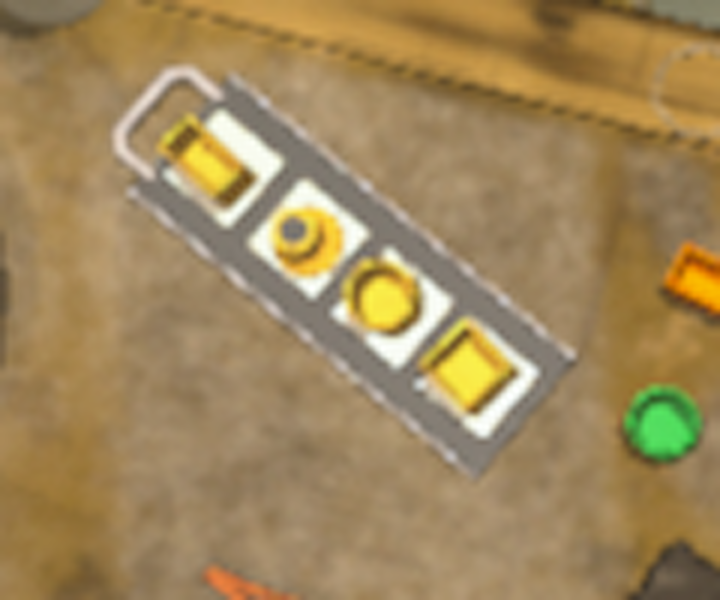

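View pics/crop_tray.png

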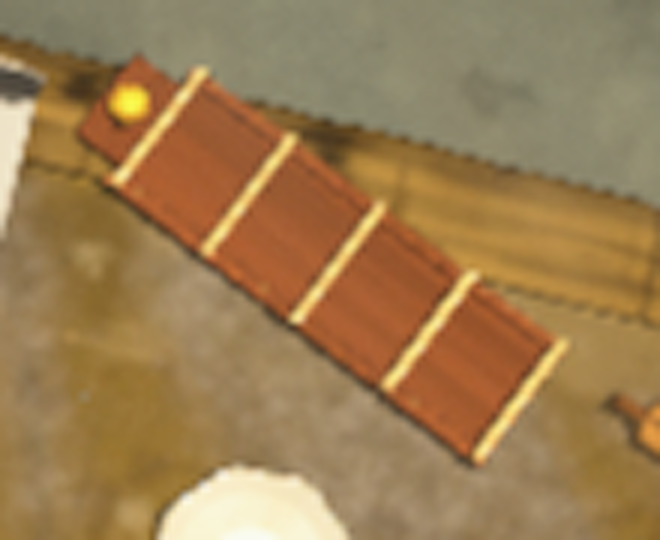

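View pics/crop_sc.png

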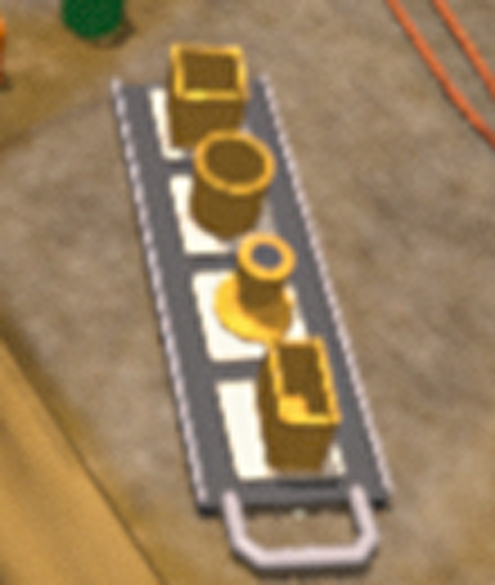

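View pics/crop_sct.png

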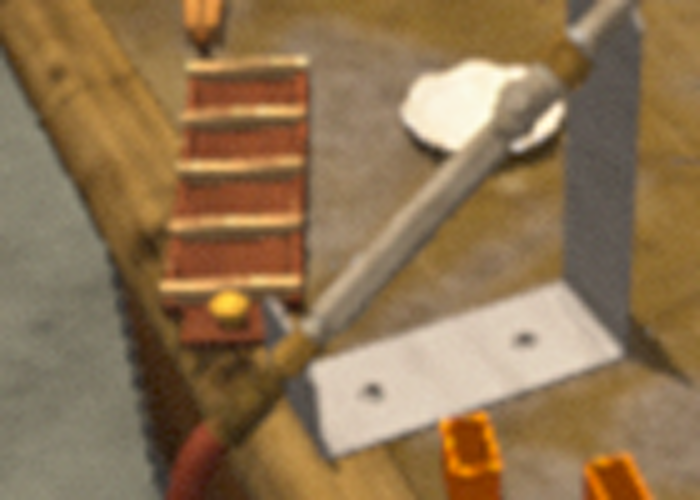

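Enlarged: from the handle the pieces are oblong (crop 208,160), candle (295,232), cup (380,297) and square box (470,365). All are brass and on tiles, and the orange and green look-alikes are off the rack. The targets are therefore oblong → tray y −96, candle → −32, cup → +32, box → +96 (beside the knob).

```bash
cat > m.py <<'E'
from h import *
def T(x,y,ox,oy): return ((x+.5)/6-.5+ox,(y+.5)/6-.5+oy)
def fit(loc,w):
    loc=np.array(loc,float);w=np.array(w,float);lc=loc.mean(0);wc=w.mean(0)
    H=(loc-lc).T@(w-wc);a=np.arctan2(H[0,1]-H[1,0],H[0,0]+H[1,1])
    R=np.array([[np.cos(a),-np.sin(a)],[np.sin(a),np.cos(a)]]);t=wc-R@lc
    return a,R,t,w-(loc@R.T+t)
# rack: edges z .017
c=[(575,357),(478,475),(232,78),(133,190)]
w=[onz("top",*T(*q,110,130),.017)[:2] for q in c]
print("rack",np.round(w,4))
loc=[(45,-131),(-45,-131),(45,131),(-45,131)]
a,R,t,r=fit(np.array(loc)/1000,w);print(a,t,np.round(r*1000,1))
for y in(96,32,-32,-96):print(np.round(R@[0,y/1e3]+t,4))
# tray dividers z .024 ends, x +-? 
top=[(202,72),(293,138),(380,207),(474,275),(563,343)];bot=[(118,181),(208,251),(296,320),(388,388),(479,460)]
wt=np.array([onz("top",*T(*q,290,145),.024)[:2] for q in top]);wb=np.array([onz("top",*T(*q,290,145),.024)[:2] for q in bot])
print("len",np.linalg.norm(wt-wb,axis=1)*1e3, np.linalg.norm(np.diff(wt,axis=0),axis=1)*1e3)
k=onz("top",*T(129,101,290,145),.027)[:2]
loc=[(38,y) for y in(128,64,0,-64,-128)]+[(-38,y) for y in(128,64,0,-64,-128)]
a2,R2,t2,r=fit(np.array(loc)/1000,np.vstack([wt,wb]));print("tray",a2,t2,np.round(r*1000,1)); print("knob local",R2.T@(k-t2))
for y in(-96,-32,32,96):print(np.round(R2@[0,y/1e3]+t2,4),np.hypot(*(R2@[0,y/1e3]+t2)))
# piece tops z .063
for n,q in dict(oblong=(208,160),candle=(294,232),cup=(382,296),box=(469,364)).items():
    p=onz("top",*T(*q,110,130),.063)[:2];print(n,np.round(p,4),"rackloc",np.round(R.T@(p-t)*1e3,1))
E
python3 m.py
```

```text
rack [[0.3816 0.2492]
 [0.3141 0.3037]
 [0.5445 0.4492]
 [0.479  0.5045]]
-0.6859464395749004 [0.42978662 0.37662685] [[-0.1  2.4]
 [ 2.2 -0.1]
 [-3.1 -0.3]
 [ 1.  -2. ]]
[0.4906 0.4509]
[0.4501 0.4014]
[0.4095 0.3519]
[0.369  0.3023]
len [80.10369805 82.08427907 81.497229   81.97234195 82.88425805] [64.23488884 63.11225226 65.56657534 62.94214412]
tray -0.6634123277850373 [ 0.38178846 -0.23295476] [[ 1.9 -1.1]
 [ 2.8 -2.1]
 [ 2.2 -0.5]
 [ 2.4 -2.6]
 [ 2.8 -1.6]
 [-1.4  1.4]
 [-2.4  1.1]
 [-2.6  2.3]
 [-2.1  1.4]
 [-3.6  1.5]]
knob local [0.00030476 0.15120837]
[ 0.3227 -0.3086] 0.44648170578980734
[ 0.3621 -0.2582] 0.4446956291543725
[ 0.4015 -0.2077] 0.45205585005951465
[ 0.4409 -0.1573] 0.4681311574303269
oblong [0.4881 0.4512] rackloc [-2.1 94.6]
candle [0.4471 0.4021] rackloc [-2.7 30.7]
cup [0.4109 0.3523] rackloc [  0.8 -30.8]
box [0.3727 0.3033] rackloc [  2.2 -92.9]
```

```bash
python3 - <<'E'
from h import *
m=env.camera_model("top");d=np.load("top0.npz")["d"];K=m["K"];Ti=np.linalg.inv(m["camera_from_world"])
v,u=np.mgrid[:384,:512];P=np.stack([(u-K[0,2])/K[0,0]*d,(v-K[1,2])/K[1,1]*d,d],-1)@Ti[:3,:3].T+Ti[:3,3]
P[d==0]=np.nan
X,Y,Z=P[...,0],P[...,1],P[...,2]
for x in np.arange(.16,.62,.03):
    s=(abs(X-x)<.015)&(Y>-.15)&(Y<.15)&(Z<.6); k=np.argmax(np.where(s,Z,-1)); print("torch x%.2f z%.3f y%.3f"%(x,Z.flat[k],Y.flat[k]))
def reg(n,a,b,c,e):
    z=Z[c:e,a:b];print(n,np.nanpercentile(z,[1,50,99]).round(3),"x",np.nanmin(X[c:e,a:b]).round(2),np.nanmax(X[c:e,a:b]).round(2),"y",np.nanmin(Y[c:e,a:b]).round(2),np.nanmax(Y[c:e,a:b]).round(2))
reg("duct",105,150,300,370);reg("duct2",130,178,233,243);reg("bucket",10,105,128,200);reg("jar",102,124,106,130);reg("arm",30,110,215,260);reg("armelbow",130,170,265,295)
E
```

```text
torch x0.16 z0.022 y-0.146
torch x0.19 z0.403 y0.071
torch x0.22 z0.409 y0.074
torch x0.25 z0.308 y0.068
torch x0.28 z0.282 y0.059
torch x0.31 z0.261 y0.047
torch x0.34 z0.231 y0.040
torch x0.37 z0.227 y0.049
torch x0.40 z0.225 y0.049
torch x0.43 z0.153 y0.022
torch x0.46 z0.137 y0.011
torch x0.49 z0.103 y-0.003
torch x0.52 z0.078 y-0.008
torch x0.55 z0.056 y-0.010
torch x0.58 z0.024 y-0.025
torch x0.61 z-0.050 y-0.019
duct [0.338 0.389 0.75 ] x -0.13 0.09 y 0.28 0.47
duct2 [-0.006  0.407  0.435] x 0.2 0.23 y 0.29 0.45
bucket [-0.007  0.031  0.117] x 0.34 0.6 y 0.56 0.94
jar [-0.899  0.091  0.1  ] x 0.57 0.94 y 0.52 0.81
arm [-0.007  0.616  0.695] x 0.15 0.3 y 0.37 0.85
armelbow [0.691 0.743 0.751] x 0.1 0.16 y 0.24 0.32
```

```bash
cat >> h.py <<'E'
from scipy.spatial.transform import Rotation as Ro
def goal(p,yaw,cur=None):
    """yaw: world angle of tool x, tool down. prints rotvec & shift mm in tool axes from measured pose"""
    s=env.observe() if cur is None else cur
    R0=Ro.from_quat(s["eef_rot"]).as_matrix();c,q=np.cos(yaw),np.sin(yaw)
    R1=np.array([[c,q,0],[q,-c,0],[0,0,-1.]])
    rv=Ro.from_matrix(R0.T@R1).as_rotvec();sh=R0.T@(np.array(p)-s["position"])*1e3
    print("t%.2f"%s["clock"],"rot",rv.round(3),"shift",sh.round(1)); return rv,sh
E
python3 - <<'E'
from h import *
goal((.42,.5,.27),-.686);goal((.46,.41,.27),-.686)
E
```

```text
t0.15 rot [2.000e-03 1.000e-03 1.864e+00] shift [-26.8 196.6 -39.6]
t0.15 rot [2.000e-03 1.000e-03 1.864e+00] shift [-94.6 268.  -39.4]
```

Request:
{"fn": "send_rows", "kwargs": {"series": "0.002 0.001 1.864 -13 98 -20 1; 0.002 0.001 1.864 -13 98 -20 1; 0.002 0.001 1.864 -27 197 -40 1; 0.002 0.001 1.864 -27 197 -40 1; 0.002 0.001 1.864 -27 197 -40 1; 0.002 0.001 1.864 -27 197 -40 1; 0.002 0.001 1.864 -95 268 -40 1; 0.002 0.001 1.864 -95 268 -40 1; 0.002 0.001 1.864 -95 268 -40 1; 0.002 0.001 1.864 -95 268 -40 1"}}

```text
clock: 1.15
position: [0.4613, 0.4076, 0.2714]
eef_rot: [0.986, -0.166, -0.0, -0.001]
wrist_force: [-0.6, 0.8, 0.6]
grip_width: 0.0848
```

```bash
python3 - <<'E'
from h import *
goal((.44,.385,.27),-.686);print(env.observe()["joint_pos"].round(2))
E
```

```text
t1.15 rot [-0.001  0.     0.353] shift [-12.7  28.3   1.4]
[-1.    0.55  0.4   1.48 -0.23  1.16 -0.89]
```

Request:
{"fn": "send_rows", "kwargs": {"series": "0 0 0.353 -13 28 1 1; 0 0 0.353 -13 28 1 1; 0 0 0.353 -13 28 1 1; 0 0 0.353 -13 28 1 1; 0 0 0.353 -13 28 1 1"}}

```text
clock: 1.65
position: [0.4386, 0.3878, 0.27]
eef_rot: [0.944, -0.33, -0.0, -0.001]
wrist_force: [0.7, -0.0, 1.5]
grip_width: 0.0857
```

```bash
python3 - <<'E'
from h import *
s=env.observe();print(s["position"],s["eef_rot"],s["joint_pos"].round(2))
p,d=env.capture("wrist");np.savez("w1.npz",p=p,d=d,pos=s["position"],q=s["eef_rot"]);cv2.imwrite("pics/w1.png",p[:,:,::-1])
E
```

```text
[0.43859612 0.38781414 0.27002274] [ 9.43852819e-01 -3.30365544e-01 -4.02824622e-04 -5.49557527e-04] [-1.07  0.51  0.5   1.57 -0.26  1.12 -1.18]
```

View pics/w1.png

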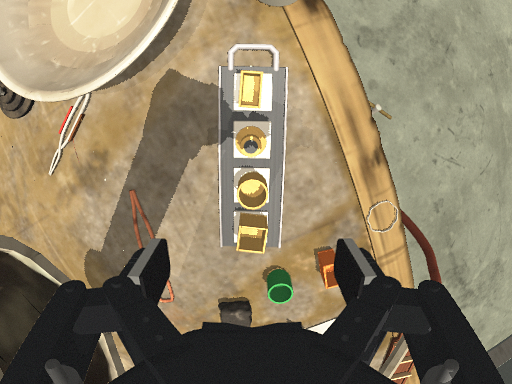

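Wrist view: oblong (251,89), candle (251,143), cup (252,190), box (252,234), handle at the top (252,50). The green cup (279,287) and the orange piece are off the rack. I'll measure the tops from an enlarged view.

```bash
cat >> h.py <<'E'
def wray(u,v,pos,q):
    m=env.camera_model("wrist");K=m["K"];M=m["mount"];a=np.array([(u-K[0,2])/K[0,0],(v-K[1,2])/K[1,1]]);r=np.hypot(*a)
    d=np.array([*(a/r*np.sin(r) if r>0 else a),np.cos(r)]);R=Ro.from_quat(q).as_matrix()
    return R@M[:3,3]+pos,R@M[:3,:3]@d
def wz(u,v,z,pos,q):
    o,d=wray(u,v,pos,q);return o+d*(z-o[2])/d[2]
def wproj(p,pos,q):
    m=env.camera_model("wrist");K=m["K"];M=np.linalg.inv(m["mount"]);R=Ro.from_quat(q).as_matrix()
    t=M[:3,:3]@(R.T@(np.array(p)-pos))+M[:3,3];th=np.arctan2(np.hypot(t[0],t[1]),t[2]);n=t[:2]/max(np.hypot(t[0],t[1]),1e-9)
    return np.array([K[0,2],K[1,2]])+K[0,0]*th*n
E
python3 - <<'E'
from h import *
p=np.load("w1.npz")["p"][:,:,::-1]
cv2.imwrite("pics/w1a.png",cv2.resize(p[40:155,205:300],None,fx=5,fy=5,interpolation=cv2.INTER_CUBIC))
cv2.imwrite("pics/w1b.png",cv2.resize(p[150:260,205:300],None,fx=5,fy=5,interpolation=cv2.INTER_CUBIC))
E
```

```text
(no output)
```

View pics/w1a.png

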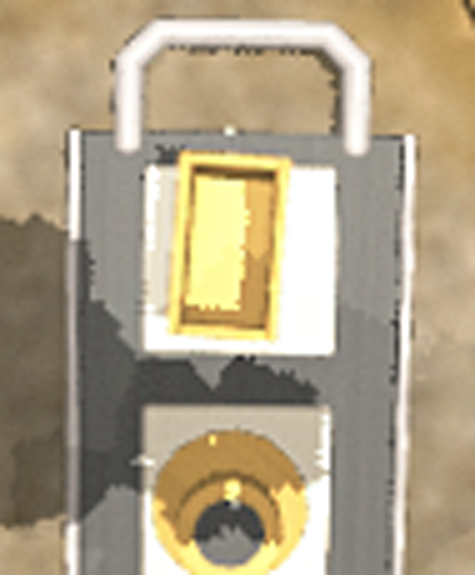

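View pics/w1b.png

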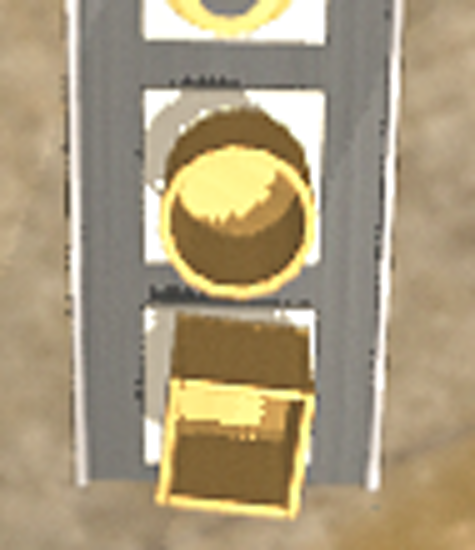

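```bash
cat > m2.py <<'E'
from h import *
D=np.load("w1.npz");pos,q=D["pos"],D["q"]
def W(x,y,oy,z): return wz((x+.5)/5-.5+205,(y+.5)/5-.5+oy,z,pos,q)[:2]
# rack edges
L=[W(72,132,40,.017),W(410,136,40,.017),W(82,485,150,.017),W(374,488,150,.017)]
L=np.array(L);print("rack",L.round(4),"w",np.linalg.norm(L[0]-L[1]),np.linalg.norm(L[2]-L[3]),"len",np.linalg.norm(L[0]-L[2]))
loc=np.array([(-45,131),(45,131),(-45,-131),(45,-131)])/1e3
import io,contextlib
with contextlib.redirect_stdout(io.StringIO()):
    from m import fit
a,R,t,r=fit(loc,L);print(a,t,(r*1e3).round(1))
O=np.array([W(x,y,40,.063) for x,y in[(182,152),(292,157),(277,340),(168,333)]])
B=np.array([W(x,y,150,.063) for x,y in[(172,377),(317,392),(296,519),(156,502)]])
for n,C in(("oblong",O),("box",B)):
    e=C[0]+C[1]-C[2]-C[3];print(n,C.mean(0).round(4),"sides",np.linalg.norm(C-np.roll(C,-1,0),axis=1)*1e3,"yaw",np.arctan2(e[1],e[0])-np.pi/2,"rackloc",(R.T@(C.mean(0)-t)*1e3).round(1))
for n,c in(("cup",W(239,221,150,.063)),("candle",W(229,533,40,.063))):print(n,c.round(4),(R.T@(c-t)*1e3).round(1))
E
python3 m2.py
```

```text
rack [[0.4793 0.5075]
 [0.5479 0.4514]
 [0.3138 0.3062]
 [0.3824 0.2502]] w 0.08864021864526933 0.0885548968574955 len 0.26057496309885997
-0.687885393711296 [0.43086941 0.37881304] [[ 0.  -1.1]
 [-0.9 -0.1]
 [ 0.9  0. ]
 [-0.   1.2]]
oblong [0.4915 0.4561] sides [25.44816946 43.46185422 25.4925062  42.95966643] yaw -0.7523519734964228 rackloc [-2.2 98.2]
box [0.3728 0.3055] sides [37.8539763  38.404544   38.07966409 37.48029006] yaw -0.8030591820108877 rackloc [  1.7 -93.5]
cup [0.4132 0.3546] [  1.8 -29.9]
candle [0.4486 0.4027] [-1.5 29.8]
```

```bash
python3 - <<'E'
from h import *
goal((.4915,.4561,.12),-.752);goal((.4915,.4561,.03),-.752)
E
```

```text
t1.70 rot [-0.001  0.001  0.078] shift [ -1.3 -86.2 150.1]
t1.70 rot [-0.001  0.001  0.078] shift [ -1.2 -86.1 240.1]
```

Request:
{"fn": "send_rows", "kwargs": {"series": "0 0 0.078 -1 -86 50 1; 0 0 0.078 -1 -86 100 1; 0 0 0.078 -1 -86 150 1; 0 0 0.078 -1 -86 150 1; 0 0 0.078 -1 -86 190 1; 0 0 0.078 -1 -86 220 1; 0 0 0.078 -1 -86 240 1; 0 0 0.078 -1 -86 240 1; 0 0 0.078 -1 -86 240 1", "force": 40}}

```text
clock: 2.6
position: [0.4922, 0.456, 0.0306]
eef_rot: [0.93, -0.367, -0.0, -0.001]
wrist_force: [0.8, 0.3, 0.2]
grip_width: 0.0855
```

```bash
python3 - <<'E'
from h import *
goal((.4915,.4561,.03),-.752)
s=env.observe();print(s["position"],s["wrist_force"],s["joint_pos"].round(2))
p,d=env.capture("wrist");cv2.imwrite("pics/w2.png",p[:,:,::-1])
E
```

```text
t2.60 rot [-0.001  0.001 -0.001] shift [-0.6  0.4  0.6]
[0.49221897 0.45598703 0.03055466] [0.80868582 0.26621845 0.19291097] [-0.99  0.9   0.39  1.54 -0.44  0.78 -1.17]
```

View pics/w2.png

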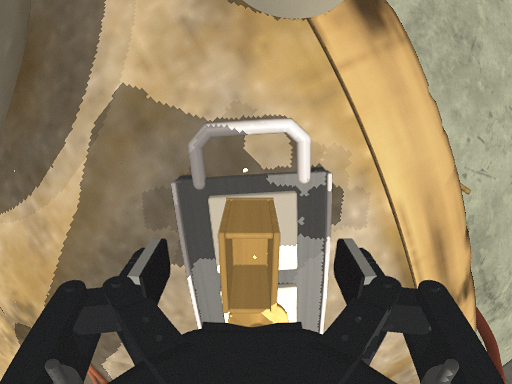

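The oblong (250,260) sits between the pads (155 and 350). I'll close and lift.

Request:
{"fn": "send_rows", "kwargs": {"series": "0 0 0 0 0 0 0; 0 0 0 0 0 0 0; 0 0 0 0 0 0 0; 0 0 0 0 0 0 0; 0 0 0 0 0 0 0; 0 0 0 0 0 0 0; 0 0 0 0 0 0 0; 0 0 0 0 0 0 0", "force": 40}}

```text
clock: 3.45
position: [0.492, 0.4562, 0.031]
eef_rot: [0.93, -0.368, -0.0, -0.001]
wrist_force: [-0.9, -0.2, 5.7]
grip_width: 0.0258
```

Request:
{"fn": "send_rows", "kwargs": {"series": "0 0 0 0 0 -20 0; 0 0 0 0 0 -60 0; 0 0 0 0 0 -110 0; 0 0 0 0 0 -160 0; 0 0 0 0 0 -210 0; 0 0 0 0 0 -260 0; 0 0 0 0 0 -310 0; 0 0 0 0 0 -310 0"}}

```text
clock: 4.25
position: [0.4949, 0.4562, 0.3486]
eef_rot: [0.93, -0.368, 0.004, -0.007]
wrist_force: [0.3, 0.5, -0.1]
grip_width: 0.0253
```

```bash
python3 - <<'E'
from h import *
goal((.55,.15,.34),-.75);goal((.52,-.12,.34),-.7);goal((.42,-.22,.30),-.663);print(env.observe()["joint_pos"].round(2))
E
```

```text
t4.25 rot [-0.016 -0.002 -0.003] shift [249.6 185.9   6. ]
t4.25 rot [-0.016 -0.002 -0.053] shift [412.3 403.4   2.7]
t4.25 rot [-0.016 -0.002 -0.09 ] shift [407.7 545.4  40.3]
[-1.03  0.62  0.52  1.17 -0.3   1.41 -1.31]
```

Request:
{"fn": "send_rows", "kwargs": {"series": "0 0 0 250 186 6 0; 0 0 0 250 186 6 0; 0 0 0 250 186 6 0; 0 0 0 250 186 6 0; 0 0 0 250 186 6 0; 0 0 0 250 186 6 0; 0 0 -0.05 412 403 3 0; 0 0 -0.05 412 403 3 0; 0 0 -0.05 412 403 3 0; 0 0 -0.05 412 403 3 0"}}

```text
clock: 5.25
position: [0.5238, -0.0406, 0.3345]
eef_rot: [0.939, -0.344, -0.001, -0.0]
wrist_force: [1.2, 0.1, -2.0]
grip_width: 0.0255
```

```bash
python3 - <<'E'
from h import *
goal((.52,-.12,.34),-.68);goal((.42,-.20,.30),-.663);s=env.observe();print(s["joint_pos"].round(2),s["wrist_force"],s["grip_width"])
E
```

```text
t5.25 rot [ 0.     0.003 -0.023] shift [48.4 63.  -5.6]
t5.25 rot [ 0.     0.003 -0.04 ] shift [ 24.  188.7  34.4]
[-0.37  0.37  0.59  1.62 -0.22  1.22 -0.43] [ 1.19059547  0.09643604 -2.043088  ] 0.02553821822453505
```

Request:
{"fn": "send_rows", "kwargs": {"series": "0 0.003 -0.04 48 63 0 0; 0 0.003 -0.04 48 63 0 0; 0 0.003 -0.04 24 189 34 0; 0 0.003 -0.04 24 189 34 0; 0 0.003 -0.04 24 189 34 0; 0 0.003 -0.04 24 189 34 0; 0 0.003 -0.04 24 189 34 0; 0 0.003 -0.04 24 189 34 0"}}

```text
clock: 6.05
position: [0.4221, -0.1973, 0.3011]
eef_rot: [0.946, -0.324, 0.001, -0.0]
wrist_force: [0.5, 0.6, -1.2]
grip_width: 0.0256
```

```bash
python3 - <<'E'
from h import *
s=env.observe();print(s["position"],s["eef_rot"],s["joint_pos"].round(2))
p,d=env.capture("wrist");np.savez("w3.npz",p=p,d=d,pos=s["position"],q=s["eef_rot"]);cv2.imwrite("pics/w3.png",p[:,:,::-1])
E
```

```text
[ 0.42210581 -0.19734876  0.30110009] [ 9.45937823e-01 -3.24346144e-01  1.00484676e-03 -4.51648111e-04] [-0.08  0.29  0.63  1.83 -0.2   1.07 -0.04]
```

View pics/w3.png

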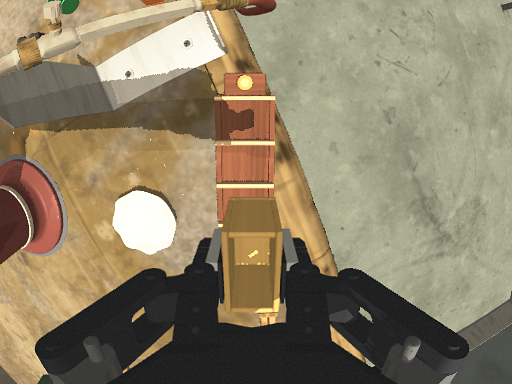

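The oblong is held at (253,260). The tray shows its knob at (245,82) and dividers at rows 98, 143 and 186. I'll refine the tray pose from these.

```bash
python3 - <<'E'
from h import *
p=np.load("w3.npz")["p"][:,:,::-1]
cv2.imwrite("pics/w3a.png",cv2.resize(p[65:245,205:285],None,fx=3.3*1.01,fy=3.3*1.01,interpolation=cv2.INTER_CUBIC) if 0 else cv2.resize(p[65:195,205:285],None,fx=4.5,fy=4.5,interpolation=cv2.INTER_CUBIC))
E
```

```text
(no output)
```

View pics/w3a.png

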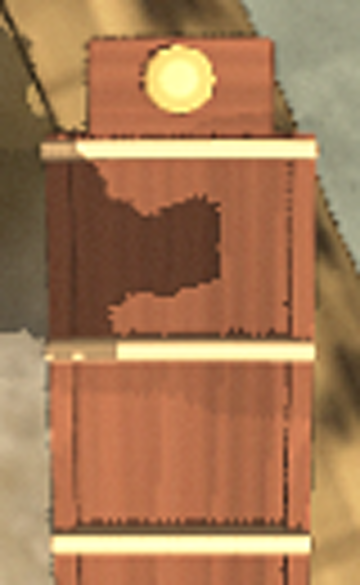

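```bash
cat > m3.py <<'E'
from h import *
import io,contextlib
with contextlib.redirect_stdout(io.StringIO()):
    from m import fit
D=np.load("w3.npz");pos,q=D["pos"],D["q"]
def W(x,y,z): return wz((x+.5)/4.5-.5+205,(y+.5)/4.5-.5+65,z,pos,q)[:2]
L=np.array([W(*c,.024) for c in[(41,150),(318,150),(46,351),(315,353),(50,543),(311,543)]])
print(np.linalg.norm(L[::2]-L[1::2],axis=1),np.linalg.norm(np.diff(L[::2],axis=0),axis=1))
loc=np.array([(sx*41.5,y) for y in(128,64,0) for sx in(-1,1)])/1e3
a,R,t,r=fit(loc,L);print(a,t,(r*1e3).round(1));k=W(180,79,.029);print("knob",(R.T@(k-t)*1e3).round(1))
for y in(-96,-32,32,96):print(y,(R@[0,y/1e3]+t).round(4))
E
python3 m3.py
```

```text
[0.0861909  0.08559769 0.08607333] [0.06405662 0.06387885]
-0.6645461954502313 [ 0.38258816 -0.23232551] [[-1.3  1.1]
 [ 1.1 -0.9]
 [-0.9  0.7]
 [ 0.8 -1.3]
 [-1.1  1.1]
 [ 1.4 -0.6]]
knob [  0.2 149.7]
-96 [ 0.3234 -0.3079]
-32 [ 0.3629 -0.2575]
32 [ 0.4023 -0.2071]
96 [ 0.4418 -0.1568]
```

```bash
python3 - <<'E'
from h import *
goal((.3234,-.3079,.12),-.6645);goal((.3234,-.3079,.024),-.6645)
E
```

```text
t6.10 rot [-0.001 -0.002  0.004] shift [-10.6 148.3 181. ]
t6.10 rot [-0.001 -0.002  0.004] shift [-10.8 148.4 277. ]
```

Request:
{"fn": "send_rows", "kwargs": {"series": "0 -0.002 0.004 -4 49 10 0; 0 -0.002 0.004 -8 98 30 0; 0 -0.002 0.004 -11 148 60 0; 0 -0.002 0.004 -11 148 100 0; 0 -0.002 0.004 -11 148 150 0; 0 -0.002 0.004 -11 148 200 0; 0 -0.002 0.004 -11 148 230 0; 0 -0.002 0.004 -11 148 245 0; 0 -0.002 0.004 -11 148 245 0; 0 -0.002 0.004 -11 148 245 0"}}

```text
clock: 7.1
position: [0.3231, -0.3086, 0.0564]
eef_rot: [0.945, -0.327, 0.001, -0.0]
wrist_force: [-0.8, -0.1, -0.6]
grip_width: 0.0252
```

```bash
python3 - <<'E'
from h import *
goal((.3234,-.3079,.024),-.6645);s=env.observe();print(s["joint_pos"].round(2),s["wrist_force"])
p,d=env.capture("wrist");cv2.imwrite("pics/w4.png",p[:,:,::-1])
E
```

```text
t7.10 rot [-0.001 -0.001 -0.001] shift [-0.2 -0.7 32.4]
[ 0.45  0.63  0.39  2.18 -0.57  0.43  0.63] [-0.78781346 -0.06230108 -0.56417317]
```

View pics/w4.png

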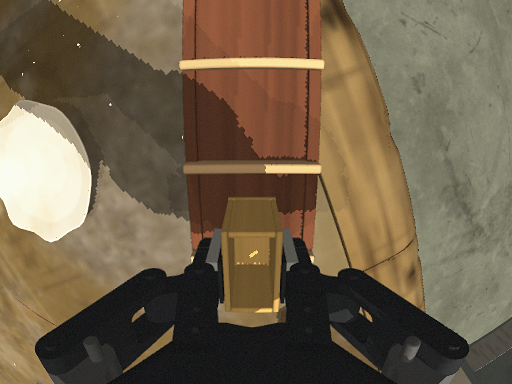

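The piece is centred over the end pocket (column 252, tray 190–315). I'll lower and release.

Request:
{"fn": "send_rows", "kwargs": {"series": "0 0 0 0 -1 10 0; 0 0 0 0 -1 20 0; 0 0 0 0 -1 27 0; 0 0 0 0 -1 31 0; 0 0 0 0 -1 32 0; 0 0 0 0 -1 32 0; 0 0 0 0 -1 32 0"}}

```text
clock: 7.85
position: [0.3226, -0.3078, 0.0245]
eef_rot: [0.945, -0.327, 0.0, -0.0]
wrist_force: [0.2, -0.2, -1.2]
grip_width: 0.0255
```

Request:
{"fn": "send_rows", "kwargs": {"series": "0 0 0 0 0 0 0.5; 0 0 0 0 0 0 0.5; 0 0 0 0 0 0 0.6; 0 0 0 0 0 0 0.8; 0 0 0 0 0 0 0.8; 0 0 0 0 0 0 0.8; 0 0 0 0 0 -15 0.8; 0 0 0 0 0 -40 0.8; 0 0 0 0 0 -80 0.8; 0 0 0 0 0 -130 0.8"}}

```text
clock: 8.85
position: [0.3216, -0.3067, 0.1546]
eef_rot: [0.945, -0.327, -0.002, -0.001]
wrist_force: [1.2, 0.8, -0.1]
grip_width: 0.0682
```

Request:
{"fn": "send_rows", "kwargs": {"series": "0 0 0 0 -40 -40 0.8; 0 0 0 0 -80 -70 0.8; 0 0 0 0 -120 -100 0.8; 0 0 0 0 -150 -130 1; 0 0 0 0 -150 -150 1; 0 0 0 0 -150 -150 1"}}

```text
clock: 9.45
position: [0.417, -0.1898, 0.3069]
eef_rot: [0.945, -0.326, 0.003, -0.001]
wrist_force: [-0.2, -0.6, -0.3]
grip_width: 0.0851
```

```bash
python3 - <<'E'
from h import *
s=env.observe();p,d=env.capture("wrist");np.savez("w5.npz",p=p,pos=s["position"],q=s["eef_rot"]);cv2.imwrite("pics/w5.png",p[:,:,::-1])
goal((.53,-.10,.34),-.68);goal((.54,.15,.34),-.68);goal((.4486,.4027,.30),-.688)
E
```

```text
t9.50 rot [-0.002 -0.002  0.014] shift [  34.6 -141.6  -34.4]
t9.50 rot [-0.002 -0.002  0.014] shift [-112.  -344.4  -34.3]
t9.50 rot [-0.002 -0.002  0.022] shift [-340.  -486.5    5.6]
```

View pics/w5.png

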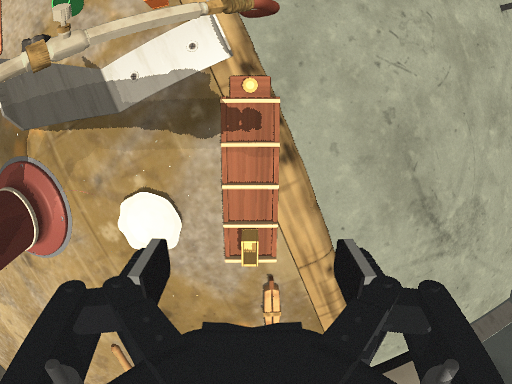

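The oblong stands in the far pocket (250,247). I'll go back for the candle.

Request:
{"fn": "send_rows", "kwargs": {"series": "0 0 0.014 35 -142 -34 1; 0 0 0.014 35 -142 -34 1; 0 0 0.014 35 -142 -34 1; 0 0 0.014 -112 -344 -34 1; 0 0 0.014 -112 -344 -34 1; 0 0 0.014 -112 -344 -34 1; 0 0 0.014 -112 -344 -34 1; 0 0 0.014 -112 -344 -34 1; 0 0 0.022 -340 -487 6 1; 0 0 0.022 -340 -487 6 1"}}

```text
clock: 10.5
position: [0.5058, 0.243, 0.3222]
eef_rot: [0.941, -0.339, -0.001, 0.001]
wrist_force: [0.6, -0.2, -0.3]
grip_width: 0.0855
```

```bash
python3 - <<'E'
from h import *
goal((.4486,.4027,.20),-.688)
E
```

```text
t10.50 rot [ 0.002  0.001 -0.004] shift [-145.8  -86.7  122.1]
```

Request:
{"fn": "send_rows", "kwargs": {"series": "0.002 0.001 -0.004 -43 -26 10 1; 0.002 0.001 -0.004 -86 -51 30 1; 0.002 0.001 -0.004 -126 -75 60 1; 0.002 0.001 -0.004 -146 -87 100 1; 0.002 0.001 -0.004 -146 -87 122 1; 0.002 0.001 -0.004 -146 -87 122 1; 0.002 0.001 -0.004 -146 -87 122 1"}}

```text
clock: 11.2
position: [0.4502, 0.4006, 0.2019]
eef_rot: [0.941, -0.337, 0.001, -0.0]
wrist_force: [-0.0, -0.8, -0.2]
grip_width: 0.0851
```

```bash
python3 - <<'E'
from h import *
s=env.observe();p,d=env.capture("wrist");cv2.imwrite("pics/w6.png",p[:,:,::-1])
for n,c in(("candle",(.4486,.4027,.063)),("cup",(.4132,.3546,.063)),("box",(.3728,.3055,.063))):print(n,wproj(c,s["position"],s["eef_rot"]).round(1))
goal((.4486,.4027,.034),-.688)
E
```

```text
candle [248.4 174.8]
cup [251.7 229.9]
box [251.7 279.7]
t11.25 rot [-0.004 -0.003 -0.001] shift [ -3.7   0.9 169.3]
```

View pics/w6.png

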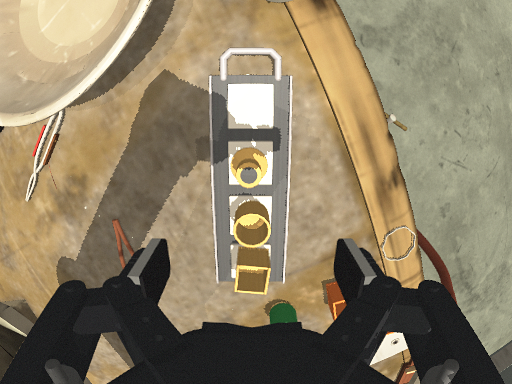

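The candle's spot is at (249,175), as predicted (248,175), so I'll descend.

Request:
{"fn": "send_rows", "kwargs": {"series": "-0.003 -0.003 0 -4 1 45 1; -0.003 -0.003 0 -4 1 90 1; -0.003 -0.003 0 -4 1 125 1; -0.003 -0.003 0 -4 1 150 1; -0.003 -0.003 0 -4 1 165 1; -0.003 -0.003 0 -4 1 169 1; -0.003 -0.003 0 -4 1 169 1; -0.003 -0.003 0 -4 1 169 1"}}

```text
clock: 12.05
position: [0.4475, 0.4054, 0.0352]
eef_rot: [0.942, -0.336, 0.0, -0.002]
wrist_force: [-0.5, 0.1, 0.1]
grip_width: 0.0853
```

```bash
python3 - <<'E'
from h import *
goal((.4486,.4027,.034),-.688)
E
```

```text
t12.05 rot [-0.004  0.001  0.003] shift [2.6 1.4 1.2]
```

Request:
{"fn": "send_rows", "kwargs": {"series": "-0.003 0 0 2 1 1 1; -0.003 0 0 2 1 1 1; -0.003 0 0 2 1 1 0; -0.003 0 0 2 1 1 0; -0.003 0 0 2 1 1 0; -0.003 0 0 2 1 1 0; -0.003 0 0 2 1 1 0; -0.003 0 0 2 1 1 0; -0.003 0 0 2 1 1 0; -0.003 0 0 2 1 1 0", "force": 40}}

```text
clock: 13.05
position: [0.447, 0.4028, 0.0325]
eef_rot: [0.942, -0.336, -0.001, 0.001]
wrist_force: [-0.5, 0.2, 2.3]
grip_width: 0.0244
```

Request:
{"fn": "send_rows", "kwargs": {"series": "0 0 0 0 0 -20 0; 0 0 0 0 0 -60 0; 0 0 0 0 0 -110 0; 0 0 0 0 0 -160 0; 0 0 0 0 0 -210 0; 0 0 0 0 0 -260 0; 0 0 0 0 0 -305 0; 0 0 0 0 0 -305 0"}}

```text
clock: 13.85
position: [0.4512, 0.4039, 0.3446]
eef_rot: [0.942, -0.336, 0.002, -0.005]
wrist_force: [0.6, -1.0, -0.9]
grip_width: 0.0245
```

```bash
python3 - <<'E'
from h import *
goal((.55,.15,.34),-.688);goal((.52,-.12,.34),-.6645);goal((.40,-.23,.30),-.6645)
s=env.observe();p,d=env.capture("wrist");cv2.imwrite("pics/w7.png",p[:,:,::-1])
E
```

```text
t13.85 rot [-0.011 -0.001  0.003] shift [237.2 134.1   3.3]
t13.85 rot [-0.011 -0.001 -0.021] shift [384.8 362.2   0.9]
t13.85 rot [-0.011 -0.001 -0.021] shift [361.5 523.7  39.1]
```

View pics/w7.png

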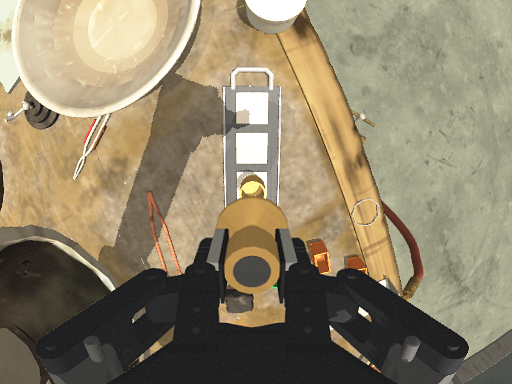

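The candle is gripped squarely (252,268). I'll cross over.

Request:
{"fn": "send_rows", "kwargs": {"series": "-0.01 0 0 237 134 3 0; -0.01 0 0 237 134 3 0; -0.01 0 0 237 134 3 0; -0.01 0 0 237 134 3 0; -0.01 0 0 237 134 3 0; -0.01 0 0 237 134 3 0; -0.01 0 -0.02 385 362 1 0; -0.01 0 -0.02 385 362 1 0; -0.01 0 -0.02 385 362 1 0; -0.01 0 -0.02 385 362 1 0"}}

```text
clock: 14.9
position: [0.5234, -0.0508, 0.3339]
eef_rot: [0.945, -0.326, -0.005, 0.006]
wrist_force: [1.0, 0.2, -0.3]
grip_width: 0.0246
```

```bash
python3 - <<'E'
from h import *
goal((.51,-.11,.34),-.6645);goal((.3629,-.2575,.20),-.6645)
E
```

```text
t14.90 rot [ 0.015  0.006 -0.   ] shift [25.9 54.9 -5.4]
t14.90 rot [ 0.015  0.006 -0.   ] shift [  1.9 259.7 137.8]
```

Request:
{"fn": "send_rows", "kwargs": {"series": "0.01 0.003 0 26 55 -5 0; 0.01 0.003 0 26 55 -5 0; 0.01 0.003 0 17 120 10 0; 0.01 0.003 0 10 170 30 0; 0.01 0.003 0 6 210 60 0; 0.01 0.003 0 2 250 90 0; 0.01 0.003 0 2 260 120 0; 0.01 0.003 0 2 260 138 0; 0.01 0.003 0 2 260 138 0; 0.01 0.003 0 2 260 138 0"}}

```text
clock: 15.9
position: [0.3649, -0.2557, 0.2008]
eef_rot: [0.945, -0.326, -0.001, 0.001]
wrist_force: [0.1, 0.9, -0.4]
grip_width: 0.0246
```

```bash
python3 - <<'E'
from h import *
goal((.3629,-.2575,.026),-.6645)
E
```

```text
t15.90 rot [0.003 0.001 0.001] shift [ -0.4   2.1 174.8]
```

Request:
{"fn": "send_rows", "kwargs": {"series": "0.002 0 0 0 2 40 0; 0.002 0 0 0 2 80 0; 0.002 0 0 0 2 115 0; 0.002 0 0 0 2 140 0; 0.002 0 0 0 2 150 0; 0.002 0 0 0 2 150 0"}}

```text
clock: 16.5
position: [0.3643, -0.2582, 0.0511]
eef_rot: [0.945, -0.326, 0.0, 0.0]
wrist_force: [-0.1, 1.1, -1.4]
grip_width: 0.0247
```

```bash
python3 - <<'E'
from h import *
goal((.3629,-.2575,.026),-.6645)
p,d=env.capture("wrist");cv2.imwrite("pics/w8.png",p[:,:,::-1])
E
```

```text
t16.50 rot [ 0.    -0.001  0.001] shift [-1.5  0.3 25.1]
```

View pics/w8.png

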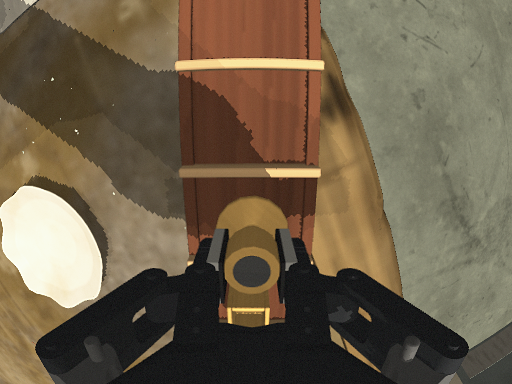

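The candle is over pocket −32, with the divider ahead at row 172 and the oblong behind at row 310. I'll lower, release and retreat.

Request:
{"fn": "send_rows", "kwargs": {"series": "0 0 0 -1 0 10 0; 0 0 0 -1 0 18 0; 0 0 0 -1 0 23 0; 0 0 0 -1 0 25 0; 0 0 0 -1 0 25 0; 0 0 0 -1 0 25 0; 0 0 0 -1 0 25 0"}}

```text
clock: 17.25
position: [0.3628, -0.258, 0.0265]
eef_rot: [0.945, -0.326, 0.0, 0.001]
wrist_force: [0.3, -0.4, -0.9]
grip_width: 0.0247
```

Request:
{"fn": "send_rows", "kwargs": {"series": "0 0 0 0 0 0 0.5; 0 0 0 0 0 0 0.5; 0 0 0 0 0 0 0.6; 0 0 0 0 0 0 0.8; 0 0 0 0 0 0 0.8; 0 0 0 0 0 0 0.8; 0 0 0 0 0 -15 0.8; 0 0 0 0 0 -40 0.8; 0 0 0 0 0 -80 0.8; 0 0 0 0 0 -130 0.8"}}

```text
clock: 18.25
position: [0.3615, -0.2568, 0.1566]
eef_rot: [0.945, -0.327, -0.002, 0.0]
wrist_force: [1.2, -0.4, 0.4]
grip_width: 0.0684
```

Request:
{"fn": "send_rows", "kwargs": {"series": "0 0 0 0 -40 -40 0.8; 0 0 0 0 -80 -70 0.8; 0 0 0 0 -120 -100 0.8; 0 0 0 0 -120 -130 1; 0 0 0 0 -120 -150 1; 0 0 0 0 -120 -150 1"}}

```text
clock: 18.85
position: [0.4381, -0.1636, 0.3087]
eef_rot: [0.945, -0.326, 0.003, 0.0]
wrist_force: [-0.7, 0.2, 0.1]
grip_width: 0.0853
```

```bash
python3 - <<'E'
from h import *
s=env.observe();p,d=env.capture("wrist");np.savez("w9.npz",p=p,pos=s["position"],q=s["eef_rot"]);cv2.imwrite("pics/w9.png",p[:,:,::-1])
goal((.53,-.10,.34),-.68);goal((.54,.15,.34),-.68);goal((.4132,.3546,.20),-.688)
E
```

```text
t18.90 rot [-0.001 -0.003  0.016] shift [  34.4 -107.2  -32.9]
t18.90 rot [-0.001 -0.003  0.016] shift [-111.8 -310.2  -33.2]
t18.90 rot [-0.001 -0.003  0.024] shift [-338.2 -393.   106.3]
```

View pics/w9.png

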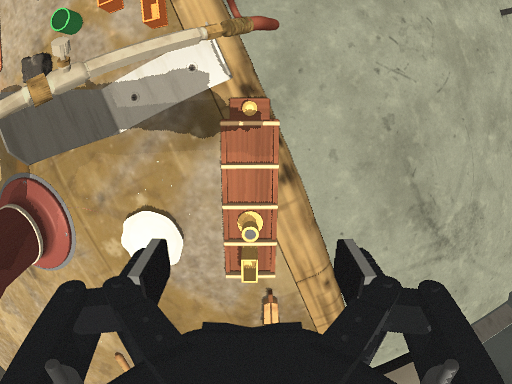

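Both stand upright: candle (250,228), oblong (250,270). The cup is next.

Request:
{"fn": "send_rows", "kwargs": {"series": "0 0 0.016 34 -107 -33 1; 0 0 0.016 34 -107 -33 1; 0 0 0.016 34 -107 -33 1; 0 0 0.016 -112 -310 -33 1; 0 0 0.016 -112 -310 -33 1; 0 0 0.016 -112 -310 -33 1; 0 0 0.016 -112 -310 -33 1; 0 0 0.016 -112 -310 -33 1; 0 0 0.02 -338 -393 0 1; 0 0 0.02 -338 -393 0 1"}}

```text
clock: 19.9
position: [0.4863, 0.2354, 0.3229]
eef_rot: [0.942, -0.336, -0.001, 0.002]
wrist_force: [0.8, 0.6, 0.3]
grip_width: 0.0853
```

```bash
python3 - <<'E'
from h import *
goal((.4132,.3546,.20),-.688)
E
```

```text
t19.90 rot [0.004 0.    0.002] shift [-132.1  -46.4  122.7]
```

Request:
{"fn": "send_rows", "kwargs": {"series": "0.003 0 0.002 -45 -16 5 1; 0.003 0 0.002 -90 -32 30 1; 0.003 0 0.002 -125 -44 60 1; 0.003 0 0.002 -132 -46 100 1; 0.003 0 0.002 -132 -46 122 1; 0.003 0 0.002 -132 -46 122 1; 0.003 0 0.002 -132 -46 122 1"}}

```text
clock: 20.6
position: [0.4148, 0.3521, 0.2026]
eef_rot: [0.941, -0.338, 0.001, -0.0]
wrist_force: [0.9, -0.0, 0.8]
grip_width: 0.0855
```

```bash
python3 - <<'E'
from h import *
s=env.observe();p,d=env.capture("wrist");cv2.imwrite("pics/w10.png",p[:,:,::-1])
for n,c in(("cup",(.4132,.3546,.063)),("box",(.3728,.3055,.063))):print(n,wproj(c,s["position"],s["eef_rot"]).round(1))
goal((.4132,.3546,.030),-.688)
E
```

```text
cup [248.3 174.2]
box [248.6 232.6]
t20.65 rot [-0.003 -0.002 -0.001] shift [ -3.5   0.4 173.7]
```

View pics/w10.png

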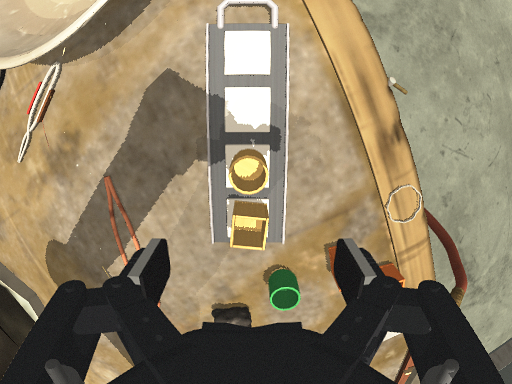

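The cup rim is at (249,174), as predicted, so I'll descend.

Request:
{"fn": "send_rows", "kwargs": {"series": "-0.002 -0.002 0 -2 1 45 1; -0.002 -0.002 0 -2 1 90 1; -0.002 -0.002 0 -2 1 125 1; -0.002 -0.002 0 -2 1 150 1; -0.002 -0.002 0 -2 1 168 1; -0.002 -0.002 0 -2 1 173 1; -0.002 -0.002 0 -2 1 173 1; -0.002 -0.002 0 -2 1 173 1"}}

```text
clock: 21.45
position: [0.4141, 0.3544, 0.0316]
eef_rot: [0.942, -0.337, 0.0, -0.002]
wrist_force: [-0.1, 0.0, -0.2]
grip_width: 0.0857
```

```bash
python3 - <<'E'
from h import *
goal((.4132,.3546,.030),-.688)
E
```

```text
t21.45 rot [-0.004  0.     0.001] shift [-0.8  0.4  1.6]
```

Request:
{"fn": "send_rows", "kwargs": {"series": "-0.003 0 0 -1 0 2 1; -0.003 0 0 -1 0 2 1; -0.003 0 0 -1 0 2 0; -0.003 0 0 -1 0 2 0; -0.003 0 0 -1 0 2 0; -0.003 0 0 -1 0 2 0; -0.003 0 0 -1 0 2 0; -0.003 0 0 -1 0 2 0; -0.003 0 0 -1 0 2 0; -0.003 0 0 -1 0 2 0", "force": 40}}

```text
clock: 22.45
position: [0.4121, 0.3546, 0.0284]
eef_rot: [0.942, -0.337, -0.001, 0.001]
wrist_force: [-0.8, -0.1, 4.7]
grip_width: 0.0385
```

Request:
{"fn": "send_rows", "kwargs": {"series": "0 0 0 0 0 -20 0; 0 0 0 0 0 -60 0; 0 0 0 0 0 -110 0; 0 0 0 0 0 -160 0; 0 0 0 0 0 -210 0; 0 0 0 0 0 -260 0; 0 0 0 0 0 -305 0; 0 0 0 0 0 -305 0; 0 0 0 0 0 -305 0"}}

```text
clock: 23.35
position: [0.4125, 0.3549, 0.3331]
eef_rot: [0.942, -0.337, -0.001, 0.001]
wrist_force: [-0.5, 0.2, -1.3]
grip_width: 0.0388
```

```bash
python3 - <<'E'
from h import *
goal((.55,.15,.34),-.688);goal((.52,-.12,.34),-.6645)
s=env.observe();p,d=env.capture("wrist");cv2.imwrite("pics/w11.png",p[:,:,::-1])
E
```

```text
t23.35 rot [0.002 0.002 0.001] shift [236.2  71.3  -7.1]
t23.35 rot [ 0.002  0.002 -0.022] shift [384.2 299.1  -6.9]
```

View pics/w11.png

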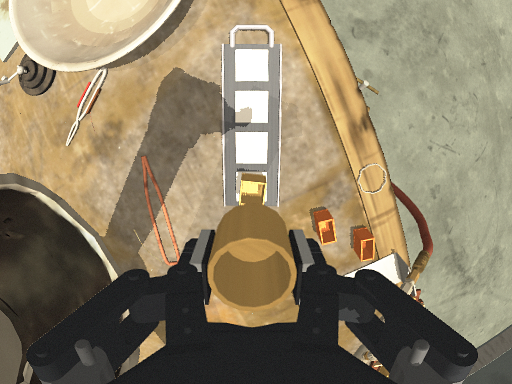

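The cup is held squarely (250,272), so I'll cross.

Request:
{"fn": "send_rows", "kwargs": {"series": "0.002 0.002 0 236 71 -7 0; 0.002 0.002 0 236 71 -7 0; 0.002 0.002 0 236 71 -7 0; 0.002 0.002 0 236 71 -7 0; 0.002 0.002 0 236 71 -7 0; 0.002 0.002 -0.02 384 299 -7 0; 0.002 0.002 -0.02 384 299 -7 0; 0.002 0.002 -0.02 384 299 -7 0; 0.002 0.002 -0.02 384 299 -7 0; 0.002 0.002 -0.02 384 299 -7 0"}}

```text
clock: 24.4
position: [0.5209, -0.0992, 0.3379]
eef_rot: [0.945, -0.327, -0.002, 0.001]
wrist_force: [0.9, 0.1, -0.2]
grip_width: 0.0386
```

```bash
python3 - <<'E'
from h import *
goal((.51,-.11,.34),-.6645);goal((.4023,-.2071,.20),-.6645)
E
```

```text
t24.40 rot [ 0.003  0.004 -0.002] shift [-1.9 15.2 -2.1]
t24.40 rot [ 0.003  0.004 -0.002] shift [-26.  157.7 138.4]
```

Request:
{"fn": "send_rows", "kwargs": {"series": "0.002 0.003 0 -10 45 0 0; 0.002 0.003 0 -18 90 10 0; 0.002 0.003 0 -26 130 35 0; 0.002 0.003 0 -26 158 70 0; 0.002 0.003 0 -26 158 110 0; 0.002 0.003 0 -26 158 138 0; 0.002 0.003 0 -26 158 138 0; 0.002 0.003 0 -26 158 138 0"}}

```text
clock: 25.2
position: [0.4037, -0.206, 0.2017]
eef_rot: [0.945, -0.327, 0.0, 0.0]
wrist_force: [0.7, 0.1, -1.2]
grip_width: 0.0386
```

```bash
python3 - <<'E'
from h import *
goal((.4023,-.2071,.0215),-.6645)
E
```

```text
t25.20 rot [ 0.    -0.001 -0.003] shift [ -0.6   1.7 180.2]
```

Request:
{"fn": "send_rows", "kwargs": {"series": "0 0 -0.003 0 1 40 0; 0 0 -0.003 0 1 80 0; 0 0 -0.003 0 1 115 0; 0 0 -0.003 0 1 140 0; 0 0 -0.003 0 1 150 0; 0 0 -0.003 0 1 150 0"}}

```text
clock: 25.8
position: [0.4049, -0.2075, 0.0525]
eef_rot: [0.945, -0.326, 0.002, -0.0]
wrist_force: [-0.6, 0.7, -0.8]
grip_width: 0.0385
```

```bash
python3 - <<'E'
from h import *
goal((.4023,-.2071,.0215),-.6645)
p,d=env.capture("wrist");cv2.imwrite("pics/w12.png",p[:,:,::-1])
E
```

```text
t25.80 rot [-0.001 -0.004  0.001] shift [-2.4  1.3 31. ]
```

View pics/w12.png

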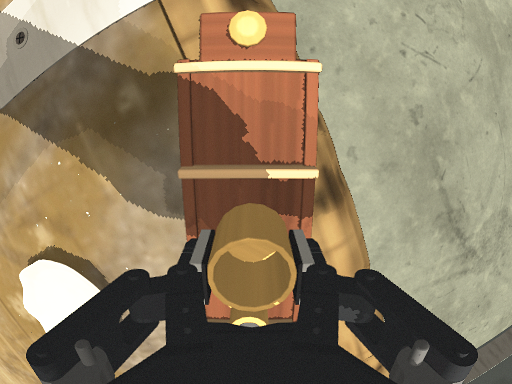

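The cup is over pocket +32, between the divider at row 173 and the candle behind it. I'll lower and release.

Request:
{"fn": "send_rows", "kwargs": {"series": "0 -0.002 0 -2 1 12 0; 0 -0.002 0 -2 1 22 0; 0 -0.002 0 -2 1 28 0; 0 -0.002 0 -2 1 30 0; 0 -0.002 0 -2 1 31 0; 0 -0.002 0 -2 1 31 0; 0 -0.002 0 -2 1 31 0"}}

```text
clock: 26.55
position: [0.4024, -0.207, 0.0217]
eef_rot: [0.945, -0.326, 0.001, -0.0]
wrist_force: [0.1, -0.2, -0.6]
grip_width: 0.0387
```

Request:
{"fn": "send_rows", "kwargs": {"series": "0 0 0 0 0 0 0.6; 0 0 0 0 0 0 0.6; 0 0 0 0 0 0 0.7; 0 0 0 0 0 0 0.8; 0 0 0 0 0 0 0.8; 0 0 0 0 0 0 0.8; 0 0 0 0 0 -15 0.8; 0 0 0 0 0 -40 0.8; 0 0 0 0 0 -80 0.8; 0 0 0 0 0 -130 0.8"}}

```text
clock: 27.55
position: [0.4007, -0.2061, 0.1518]
eef_rot: [0.945, -0.326, -0.001, -0.0]
wrist_force: [1.7, 0.4, -0.3]
grip_width: 0.0685
```

Request:
{"fn": "send_rows", "kwargs": {"series": "0 0 0 0 -40 -40 0.8; 0 0 0 0 -80 -70 0.8; 0 0 0 0 -80 -100 0.8; 0 0 0 0 -80 -130 1; 0 0 0 0 -80 -150 1; 0 0 0 0 -80 -150 1"}}

```text
clock: 28.15
position: [0.4521, -0.1446, 0.304]
eef_rot: [0.945, -0.326, 0.004, -0.001]
wrist_force: [0.1, -0.2, -0.3]
grip_width: 0.085
```

```bash
python3 - <<'E'
from h import *
s=env.observe();p,d=env.capture("wrist");cv2.imwrite("pics/w13.png",p[:,:,::-1])
goal((.53,-.08,.34),-.70);goal((.53,.15,.34),-.72);goal((.3728,.3055,.25),-.803)
E
```

```text
t28.20 rot [-0.003 -0.004  0.036] shift [ 22.9 -99.  -37.4]
t28.20 rot [-0.003 -0.004  0.056] shift [-118.8 -280.2  -37.4]
t28.20 rot [-0.003 -0.003  0.139] shift [-338.7 -305.6   51.9]
```

View pics/w13.png

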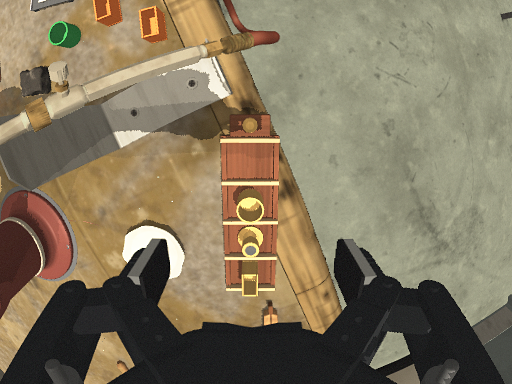

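Cup (250,207), candle (250,240) and oblong (250,283) all stand in their own pockets. The box is next.

Request:
{"fn": "send_rows", "kwargs": {"series": "0 0 0.036 23 -99 -37 1; 0 0 0.036 23 -99 -37 1; 0 0 0.056 -119 -280 -37 1; 0 0 0.056 -119 -280 -37 1; 0 0 0.056 -119 -280 -37 1; 0 0 0.056 -119 -280 -37 1; 0 0 0.056 -119 -280 -37 1; 0 0 0.13 -339 -306 0 1; 0 0 0.13 -339 -306 0 1; 0 0 0.13 -339 -306 0 1"}}

```text
clock: 29.2
position: [0.4224, 0.255, 0.3115]
eef_rot: [0.922, -0.387, 0.0, 0.001]
wrist_force: [1.2, 1.2, 0.3]
grip_width: 0.0857
```

```bash
python3 - <<'E'
from h import *
goal((.3728,.3055,.20),-.803)
E
```

```text
t29.20 rot [ 0.002 -0.001  0.008] shift [-70.9  -0.2 111.4]
```

Request:
{"fn": "send_rows", "kwargs": {"series": "0.001 0 0.008 -40 0 10 1; 0.001 0 0.008 -65 0 40 1; 0.001 0 0.008 -71 0 80 1; 0.001 0 0.008 -71 0 111 1; 0.001 0 0.008 -71 0 111 1; 0.001 0 0.008 -71 0 111 1; 0.001 0 0.008 -71 0 111 1"}}

```text
clock: 29.9
position: [0.3764, 0.3048, 0.2039]
eef_rot: [0.92, -0.391, 0.002, -0.002]
wrist_force: [1.1, -0.5, 0.6]
grip_width: 0.0858
```

```bash
python3 - <<'E'
from h import *
s=env.observe();p,d=env.capture("wrist");cv2.imwrite("pics/w14.png",p[:,:,::-1])
print(wproj((.3728,.3055,.063),s["position"],s["eef_rot"]).round(1))
goal((.3728,.3055,.030),-.803);print(s["joint_pos"].round(2))
E
```

```text
[247.9 177.5]
t29.95 rot [-0.006 -0.002 -0.   ] shift [ -3.3   3.2 174.1]
[-1.25  0.48  0.76  1.94 -0.43  0.88 -1.07]
```

View pics/w14.png

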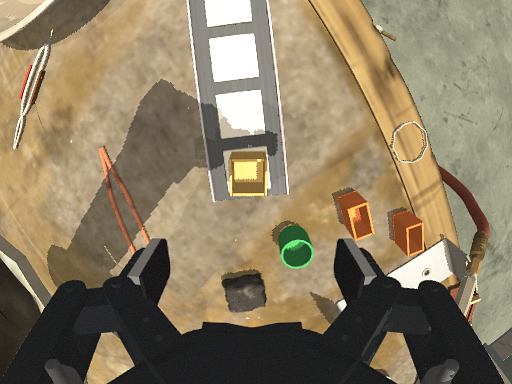

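The box (249,174) matches the prediction (248,177) and is square to the jaws. The green cup is about 75 mm off along the tool's y, clear of the fingers.

Request:
{"fn": "send_rows", "kwargs": {"series": "-0.003 -0.001 0 -2 2 45 1; -0.003 -0.001 0 -2 2 90 1; -0.003 -0.001 0 -2 2 125 1; -0.003 -0.001 0 -2 2 150 1; -0.003 -0.001 0 -2 2 168 1; -0.003 -0.001 0 -2 2 173 1; -0.003 -0.001 0 -2 2 173 1; -0.003 -0.001 0 -2 2 173 1"}}

```text
clock: 30.75
position: [0.3739, 0.3056, 0.0309]
eef_rot: [0.921, -0.39, 0.001, -0.001]
wrist_force: [0.1, 0.5, -0.1]
grip_width: 0.0859
```

```bash
python3 - <<'E'
from h import *
goal((.3728,.3055,.030),-.803)
E
```

```text
t30.75 rot [-0.002 -0.001  0.001] shift [-0.7  0.9  0.9]
```

Request:
{"fn": "send_rows", "kwargs": {"series": "-0.001 0 0 -1 1 1 1; -0.001 0 0 -1 1 1 1; -0.001 0 0 -1 1 1 0; -0.001 0 0 -1 1 1 0; -0.001 0 0 -1 1 1 0; -0.001 0 0 -1 1 1 0; -0.001 0 0 -1 1 1 0; -0.001 0 0 -1 1 1 0; -0.001 0 0 -1 1 1 0; -0.001 0 0 -1 1 1 0", "force": 40}}

```text
clock: 31.75
position: [0.3716, 0.3051, 0.0288]
eef_rot: [0.921, -0.39, 0.0, 0.001]
wrist_force: [0.5, -0.6, 3.9]
grip_width: 0.037
```

Request:
{"fn": "send_rows", "kwargs": {"series": "0 0 0 0 0 -20 0; 0 0 0 0 0 -60 0; 0 0 0 0 0 -110 0; 0 0 0 0 0 -160 0; 0 0 0 0 0 -210 0; 0 0 0 0 0 -260 0; 0 0 0 0 0 -305 0; 0 0 0 0 0 -305 0; 0 0 0 0 0 -305 0"}}

```text
clock: 32.65
position: [0.3711, 0.3055, 0.3335]
eef_rot: [0.921, -0.39, -0.0, 0.001]
wrist_force: [-1.1, 0.7, -2.1]
grip_width: 0.0375
```

```bash
python3 - <<'E'
from h import *
goal((.54,.15,.34),-.75);goal((.52,-.10,.34),-.6645)
s=env.observe();p,d=env.capture("wrist");cv2.imwrite("pics/w15.png",p[:,:,::-1])
E
```

```text
t32.65 rot [ 0.001  0.    -0.051] shift [229.2 -13.2  -6.6]
t32.65 rot [ 0.001  0.    -0.137] shift [394.8 175.1  -6.4]
```

View pics/w15.png

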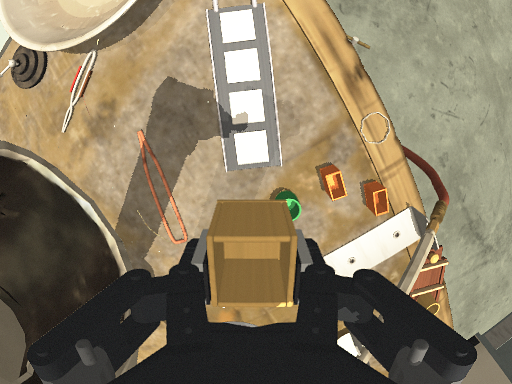

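The box is held squarely (252,255) and the rack is empty. I'll cross.

Request:
{"fn": "send_rows", "kwargs": {"series": "0 0 -0.05 229 -13 -7 0; 0 0 -0.05 229 -13 -7 0; 0 0 -0.05 229 -13 -7 0; 0 0 -0.05 229 -13 -7 0; 0 0 -0.05 229 -13 -7 0; 0 0 -0.137 395 175 -7 0; 0 0 -0.137 395 175 -7 0; 0 0 -0.137 395 175 -7 0; 0 0 -0.137 395 175 -7 0; 0 0 -0.137 395 175 -7 0"}}

```text
clock: 33.7
position: [0.519, -0.1004, 0.3384]
eef_rot: [0.945, -0.326, -0.003, 0.001]
wrist_force: [0.7, 0.1, -0.8]
grip_width: 0.0378
```

```bash
python3 - <<'E'
from h import *
goal((.4418,-.1568,.20),-.6645)
E
```

```text
t33.70 rot [ 0.004  0.004 -0.   ] shift [-25.4  91.5 138.9]
```

Request:
{"fn": "send_rows", "kwargs": {"series": "0.003 0.003 0 -12 45 5 0; 0.003 0.003 0 -22 80 20 0; 0.003 0.003 0 -25 92 55 0; 0.003 0.003 0 -25 92 95 0; 0.003 0.003 0 -25 92 130 0; 0.003 0.003 0 -25 92 139 0; 0.003 0.003 0 -25 92 139 0; 0.003 0.003 0 -25 92 139 0"}}

```text
clock: 34.5
position: [0.4446, -0.157, 0.2028]
eef_rot: [0.945, -0.326, 0.002, 0.0]
wrist_force: [0.6, -0.5, -0.4]
grip_width: 0.0377
```

Request:
{"fn": "send_rows", "kwargs": {"series": "0 0 0 0 1 40 0; 0 0 0 0 1 80 0; 0 0 0 0 1 115 0; 0 0 0 0 1 140 0; 0 0 0 0 1 148 0; 0 0 0 0 1 148 0"}}

```text
clock: 35.1
position: [0.4448, -0.1578, 0.0547]
eef_rot: [0.945, -0.326, 0.002, -0.0]
wrist_force: [-0.6, -0.1, 0.7]
grip_width: 0.0376
```

```bash
python3 - <<'E'
from h import *
goal((.4418,-.1568,.0215),-.6645)
p,d=env.capture("wrist");cv2.imwrite("pics/w16.png",p[:,:,::-1])
E
```

```text
t35.10 rot [-0.002 -0.004 -0.   ] shift [-3.1  1.1 33.2]
```

View pics/w16.png

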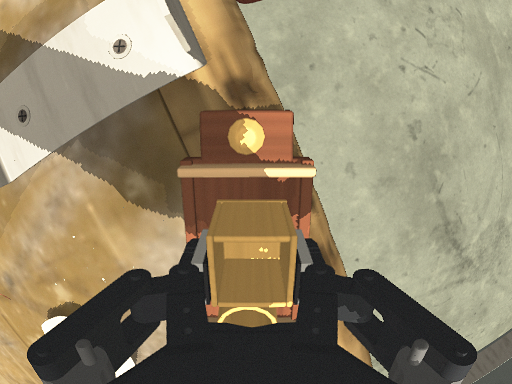

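The box is over the pocket beside the knob (246,135). I'll lower, correct x and release.

Request:
{"fn": "send_rows", "kwargs": {"series": "-0.001 -0.002 0 -2 1 12 0; -0.001 -0.002 0 -2 1 22 0; -0.001 -0.002 0 -2 1 29 0; -0.001 -0.002 0 -2 1 32 0; -0.001 -0.002 0 -2 1 33 0; -0.001 -0.002 0 -2 1 33 0; -0.001 -0.002 0 -2 1 33 0"}}

```text
clock: 35.85
position: [0.4421, -0.1571, 0.0215]
eef_rot: [0.945, -0.326, 0.001, 0.0]
wrist_force: [1.3, 0.8, -0.8]
grip_width: 0.0371
```

Request:
{"fn": "send_rows", "kwargs": {"series": "0 0 0 0 0 0 0.6; 0 0 0 0 0 0 0.6; 0 0 0 0 0 0 0.7; 0 0 0 0 0 0 0.8; 0 0 0 0 0 0 0.8; 0 0 0 0 0 0 0.8; 0 0 0 0 0 -15 0.8; 0 0 0 0 0 -40 0.8; 0 0 0 0 0 -80 0.8; 0 0 0 0 0 -130 0.8"}}

```text
clock: 36.85
position: [0.4404, -0.1563, 0.1515]
eef_rot: [0.945, -0.326, -0.001, 0.0]
wrist_force: [0.9, 0.9, -0.2]
grip_width: 0.0684
```

Request:
{"fn": "send_rows", "kwargs": {"series": "0 0 0 0 0 -40 0.8; 0 0 0 0 -20 -80 0.8; 0 0 0 0 -40 -120 0.8; 0 0 0 0 -40 -150 1; 0 0 0 0 -40 -150 1; 0 0 0 0 -40 -150 1; 0 0 0 0 -40 -150 1; 0 0 0 0 -40 -150 1"}}

```text
clock: 37.65
position: [0.4652, -0.1252, 0.3]
eef_rot: [0.945, -0.327, -0.001, 0.0]
wrist_force: [-0.3, -0.3, 0.5]
grip_width: 0.0854
```

```bash
cat > chk.py <<'E'
from h import *
s=env.observe();p,d=env.capture("wrist");q,_=env.capture("top");r,_=env.capture("scene");print(s["clock"],s["position"],s["wrist_force"])
cv2.imwrite("pics/w17.png",cv2.resize(p[60:330,150:350,::-1],None,fx=2.2,fy=2.2,interpolation=cv2.INTER_CUBIC))
cv2.imwrite("pics/t17.png",q[:,:,::-1]);cv2.imwrite("pics/s17.png",cv2.resize(r[110:200,160:260,::-1],None,fx=6,fy=6,interpolation=cv2.INTER_CUBIC))
E
python3 chk.py
```

```text
37.65 [ 0.46519197 -0.12520612  0.30000308] [-0.31151312 -0.32791858  0.52091481]
```

View pics/w17.png

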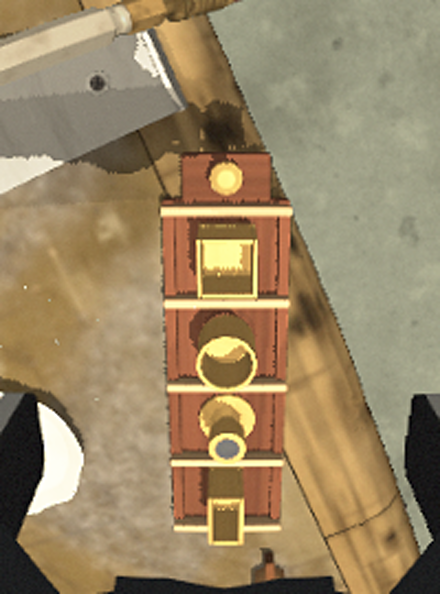

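View pics/s17.png

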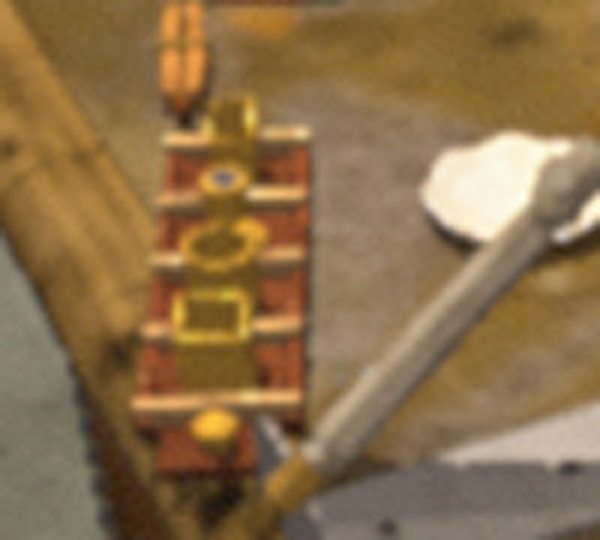

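View pics/t17.png

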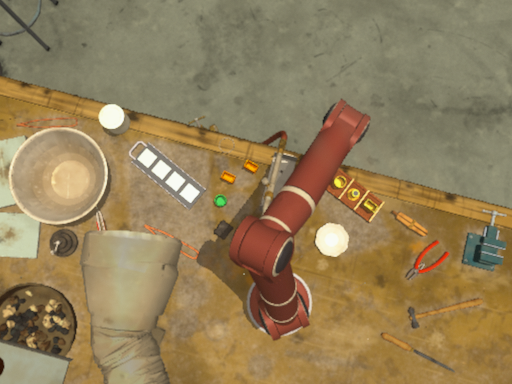

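The wrist crop shows box (226,262), cup (227,360), candle (226,435) and oblong (226,518), from the knob outwards. Each is upright in its own pocket. The rack is empty, and the orange and green pieces have not moved. The gripper is open and clear at 0.30 m.

```bash
python3 - <<'E'
from station import env
print(env.sign_off())
E
```

```text
the job is handed in; nothing more can be done
None
```

All four brass pieces are in the tray in reverse order, and I handed the job in at about 38 s of the 128 s allowed. From the pocket farthest from the knob to the one beside it, they stand oblong, candle holder, round cup, square box.

- **Final views:** the wrist and scene views showed each piece upright in its own pocket and released. The top view showed the rack empty and the orange and green look-alikes where they started, with the box hidden under the forearm. The gripper was open and 0.30 m up.
- **Forces:** the highest wrist-force reading at the end of a move was about 6 N, well under the 120 N limit.
- **Disagreements:** the first top-camera measurements of the pieces differed from the wrist-camera ones by 2–6 mm. I used the wrist values, and the grasps matched them. The two tray measurements agreed to within about 1 mm.
- **Failed checks:** none.

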